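Hang the ear defenders on the rack's swing-out arm

ROBOT

A 7-joint arm with a two-finger parallel gripper is mounted at the origin on the work surface. World frame = base frame: x ahead of the robot, y to its left, z up, the work surface at z = 0. Lengths are in mm, angles in rad, forces in N, time in s.
With the tool pointing down it reaches from about 350 to 775 mm from the base axis. Payload 3.1 kg.
Tool frame: the origin (TCP) lies midway between the tips of the shut fingers; the grasp point (between the pads) lies 19 mm behind it (ctrl.grip_point_offset is the distance from the TCP to the grasp point, in mm); z points along the fingers, y is the line along which they close (so a half turn about z gives the same grasp; the last joint's range is limited). The gripper opens to 85 mm and grips with 20 to 120 N. Pads are 22 mm wide; open, the fingers measure 114 mm over their backs; the gripper's body (76 mm by 85 mm) begins 54 mm behind the grasp point. The pads swing forward as they close: fully open they stand 13 mm farther back than shut.
Start: joints at [-1.169, 0.311, 0.014, 1.512, -0.004, 1.319, -0.027], TCP at [236.133, 496.749, 192.004] pointing down, gripper open.
Joint ranges: [-2.7, 2.7], [-0.3, 1.91], [-1.27, 1.3], [0.12, 2.57], [-1.44, 4.58], [0.2, 2.03], [-3.05, 3.05]. Speed limits (rad/s): [2.79, 2.79, 3.14, 3.14, 3.14, 3.14, 3.14].

INTERFACE

Orientations are given as [roll, pitch, yaw] about the fixed x, y, z axes, in that order (R = Rz(yaw) Ry(pitch) Rx(roll)).
In Python, from bench import ctrl gives the robot as it stands. The module is installed in compiled form; this text tells all that it offers.
- The arm moves only by the tool arm_command, never from a script. Its argument "steps" is one flat list of numbers, 7 for each row, row after row: the turn, a rotation vector about the world's x, y, z normalised to -1 to 1, where 1 is 0.1 rad, then the shift along the world's x, y, z normalised to -1 to 1, where 1 is 5 cm, then the finger opening in mm, from 0 to 85.4. In form: [rx, ry, rz, tx, ty, tz, jaw, rx, ry, rz, tx, ty, tz, jaw, ...]. A call has 1 to 5 rows; each row shifts and turns the commanded pose from where the row before left it; what a row does not reach is not made up. A row lasts 1/8 s, in which the tool goes at most 62.5 mm and 10.7 degrees, less where a joint would pass 70% of its speed; a pose out of reach is approached as far as the arm can. A call with a number of a shift or a turn outside -1 to 1 is refused whole. A call with a gripper value outside its range is refused whole. The fingers move at their own pace and stop on an object; the grip force is fixed at half the most. Time passes only in rows, so rows that do not move let the fingers close. It gives the time, the measured TCP pose, the force, the opening and the grip force at its end, in the units of the state.
- ctrl.get_state(): the state, without advancing time (a new reading comes with each control period).
- ctrl.grab_frame(name): name is "scene" or "top" or "wrist"; returns the picture (420x560x3 uint8, red, green, blue); there is no depth.
- ctrl.camera_model(name): a dict with "fx", "fy", "cx", "cy" (pixels), "extrinsics" (4x4, takes a point from world to camera coordinates). Camera axes: x right, y down, z forward; pixel columns grow to the right and rows downward; lengths in mm; the calibration is good to about 2 mm. The wrist camera is an equidistant fisheye: a pixel r from the principal point sees the ray r / f radians off the axis. A picture is of the moment at which its call begins: read the wrist's pose just before it. camera_model takes no time and is no camera call; for the wrist camera it gives the pose at the moment of the call.
- ctrl.sign_off(): hands the job in; it is judged then, once.
The state is a dict: "time": time; "qpos": joint angles; "qvel": joint speeds; "joint_torque": joint torques, N m; "tool_pos": TCP position; "orientation": TCP orientation; "ft_force": force on the tool from outside, world axes, zero at the start; "moment": the same for the moment, N m; "opening": finger opening in mm; "grip_force": force on a finger pad.
Only numpy, scipy, OpenCV 4.12 (cv2) and the standard library are available. Lean on these libraries where they do the work, as an engineer would, in place of code of your own. Each camera call takes 0.05 s, during which the arm holds its last target. There are 200 camera calls.

TASK

Swing the steel hanging arm of the tool rack out until it reaches its stop, square to the rack, then hang the red ear defenders on it: headband over the arm, one cup on each side, about the middle of the arm, hanging straight and still. Set the headband down gently on the arm and let go; do not drop or tip over the ear defenders, and leave the other things on the bench where they are.

Things in the scene. Friction and masses are not known exactly. Their poses are not given: they have to be found in the camera images.
- muffs_crown (a point): middle of the highest part of the ear defenders' black headband, half-way through its thickness, 165 mm above the underside of the cups. Here the band is 32 mm wide along its own x and 14 mm thick (7 mm above and below this point), flat over 24 mm. Own y runs from cup to cup, z up. The arch is a half circle, 60 mm inner, 74 mm outer radius. Grip it with about 20 N
- muffs: ear defenders: two red cups with black cushions on a padded headband, standing upright on the flat bottoms of the cups. Origin at the underside mid-way between the cups, axes as for the crown; a half turn changes nothing. The cups are 86 mm high, 72 mm wide along x, 84 mm apart (inner faces), 193 mm overall along y; 172 mm high in all. 0.2 to 0.33 kg, rigid
- hanger (a joint): hinge of the steel hanging arm of the tool rack, rad: 0 = folded back alongside the rack's board, 1.57 = swung fully out against its stop, square to the board. It turns level about a vertical axis, anticlockwise seen from above as it grows, and its friction (about 0.3 N m) holds it where it is left
- hanger_pivot (a point): point on the arm's vertical hinge axis at the height of its centre line, 185 mm above the bench; x along the arm to its tip, z up. The hinge bracket is 52 mm high and reaches 13 mm beyond the axis. The board's face is 50 mm behind the axis; the board is 200 mm high, chisels behind it reach 235 mm. Below the arm is only the bench, perhaps the sanding block
- hanger_mid (a point): point on the arm's centre line 110 mm from the hinge axis, mid-way along the free length of the arm: the place to hang the ear defenders. The arm is a round, level steel bar 18 mm in diameter; x along it towards the tip, z up
- hanger_tip (a point): centre of the black ball (30 mm in diameter) at the free end of the arm, 205 mm from the hinge axis; same axes
- rack: plywood tool rack, screwed down on the left of the bench: board 380 mm long along its own x, 200 mm high, chisels behind it; the hinged arm is on its face towards its own -y. Origin on the bench below the arm's hinge axis. The folded arm points to its -x, the arm swung out points to its -y. A clear tub 120 mm high stands fixed beyond, at the far edge of the bench
- glue_c (a point): white glue bottle with a red cap, 60 mm in diameter, 160 mm high, its centre; leave alone
- tin_c (a point): steel tin of pencils, 76 mm in diameter, 95 mm high (pencils to 135 mm), its centre; leave alone
- mallet_c (a point): wooden mallet lying down, about 270 mm long, 75 mm high, near its head; leave alone
- sanding_block_c (a point): cork sanding block 115 x 62 x 36 mm, its centre; leave alone
- square_c (a point): try square lying flat, wooden stock and steel blade, about 160 x 130 x 26 mm, near its middle; leave alone
- offcut_c (a point): pale wooden offcut 110 x 55 x 35 mm, its centre; leave alone
- tape_c (a point): yellow roll of tape lying flat, 96 mm in diameter, 24 mm high, its centre; leave alone
There are look-alikes about, which are no part of the job. There is more than one size of the muffs; the job needs the smaller.

How it is judged (in metres and radians):
On the way, in this order (a step that is already met when the one before it is completed fails the run):
1. the arm is swung out to its stop (value of joint hanger above 1.45 rad), for 0.2 s.
2. the ear defenders hang on the arm by the headband, released (value of joint hanger above 1.4 rad and x of muffs_crown in the frame of hanger_mid between -0.07 and 0.07 m and y of muffs_crown in the frame of hanger_mid between -0.03 and 0.03 m and z of muffs_crown in the frame of hanger_mid between 0.008 and 0.026 m and angle between muffs_crown's own z axis and vertical below 0.35 rad and angle between the x axis of muffs_crown and the x axis of hanger_mid, either way round below 0.5 rad and contact force between the fingers and muffs below 0.05 N), for 0.2 s.
At the end, for the whole second after the job is handed in: Arm out (over 1.4 rad; stop at 1.57). Ear defenders hang on it, released, at rest (under 30 mm/s): band centre 8 to 26 mm above the arm's centre line, within 30 mm sideways of it and 70 mm along it of its middle, leaning under 0.35 rad, headband within 0.5 rad of square across the arm (all of step 2 and linear speed of muffs below 0.03 m/s and angular speed of muffs below 0.3 rad/s); the robot touches nothing.
It fails at once if the ear defenders tipped over (more than 0.8 rad from upright) (angle between muffs_crown's own z axis and vertical above 0.8 rad).
It fails at once if the ear defenders dropped (moving faster than 0.7 m/s, as after a fall of 25 mm, with no finger on them) (contact force between the fingers and muffs below 0.02 N and linear speed of muffs above 0.7 m/s).
It fails at once if another thing on the bench moved by more than 30 mm (distance of any of glue_c, tin_c, mallet_c, sanding_block_c, square_c, offcut_c, tape_c from where it was at the start of the episode above 0.03 m).
It also fails if it takes over 64 s, if anything falls off the work surface, if the arm or the gripper's body presses on something with over 40 N, if the wrist force passes 120 N, or if a joint passes its speed limit or range.

## Working session

There is one attempt and no reset: what is moved stays moved. The work goes in short steps, Python scripts to look and compute and a tool call to move; the robot and the scene stay as the last step left them, time stands still between calls to the robot, and variables do not carry over. Pictures are saved under pics/ and viewed, at most 10 in all, crops included, and the job is handed in when it is done.

Besides the shell and the picture viewer there is one more tool, called after "Emit:" as a command line: name --argument value ..., lists and objects as JSON in quotes. arm_command: Moves the arm, as the interface text tells. Scaled input: -1 to 1 covers 5 cm each way for a shift and 0.1 rad each way for a turn. Its arguments: {"type":"object","properties":{"steps":{"type":"array"}},"required":["steps"]}

```bash
mkdir -p pics; cat > h.py <<'E'
import numpy as np, cv2
from bench import ctrl
def save(n,f): cv2.imwrite(f"pics/{f}.png",cv2.cvtColor(ctrl.grab_frame(n),cv2.COLOR_RGB2BGR))
def ray(n,u,v,m=None):
    m=m or ctrl.camera_model(n);E=np.array(m["extrinsics"]);x=(u-m["cx"])/m["fx"];y=(v-m["cy"])/m["fy"]
    if n=="wrist":
        r=np.hypot(x,y);s=np.sin(r)/max(r,1e-9);d=np.array([x*s,y*s,np.cos(r)])
    else: d=np.array([x,y,1.])
    R=E[:3,:3];return -R.T@E[:3,3],R.T@d
def plane(n,u,v,z,m=None):
    c,d=ray(n,u,v,m);return c+d*(z-c[2])/d[2]
def proj(n,p):
    m=ctrl.camera_model(n);E=np.array(m["extrinsics"]);q=E[:3,:3]@np.array(p,float)+E[:3,3]
    return np.array([m["fx"]*q[0]/q[2]+m["cx"],m["fy"]*q[1]/q[2]+m["cy"]])
def tri(n1,p1,n2,p2):
    a,d=ray(n1,*p1);b,e=ray(n2,*p2);s=np.linalg.lstsq(np.c_[d,-e],b-a,rcond=None)[0]
    return (a+d*s[0]+b+e*s[1])/2, np.linalg.norm(a+d*s[0]-b-e*s[1])
E
python3 - <<'E'
from h import *
a=ctrl.grab_frame("scene");b=ctrl.grab_frame("top")
for f,i in(("scene",a),("top",b)): cv2.imwrite(f"pics/{f}.png",cv2.cvtColor(i,cv2.COLOR_RGB2BGR))
for n in("scene","top"):
    E=np.array(ctrl.camera_model(n)["extrinsics"]);print(n,-E[:3,:3].T@E[:3,3],E[2,:3])
print(ctrl.get_state())
E
```

```text
scene [1276.08524401  -53.5334248  1084.74259568] [-0.62640477 -0.03391487 -0.77875981]
top [ 315.70255403  -79.27572486 1426.15422841] [ 0.17488388  0.01776652 -0.98442876]
{'time': 0.1, 'qpos': array([-1.16866403,  0.31168392,  0.01400237,  1.51288495, -0.00442383,
        1.31920076, -0.02721049]), 'qvel': array([ 3.78247966e-04, -2.11668607e-03,  5.25696215e-04, -4.72375868e-03,
       -1.58890765e-04,  8.05022039e-04,  2.69564819e-06]), 'joint_torque': array([ 1.34121670e-03, -3.80852437e+01,  1.47204855e-01, -2.31241339e+01,
        1.23614239e-02,  8.04448617e-03,  3.27647967e-06]), 'tool_pos': array([235.84402112, 496.05610745, 191.01356697]), 'orientation': array([-3.13944778e+00,  7.00732611e-05,  2.69781162e+00]), 'ft_force': array([-0.11494745, -0.08380455, -0.45774447]), 'moment': array([ 0.01107869, -0.00459655, -0.02512721]), 'grip_force': 0.0, 'opening': 85.37393178216558}
```

View pics/scene.png

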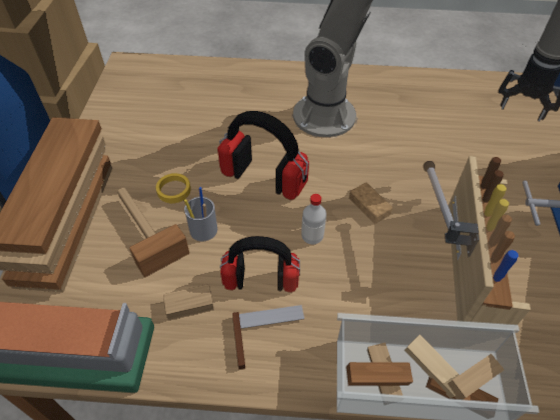

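View pics/top.png

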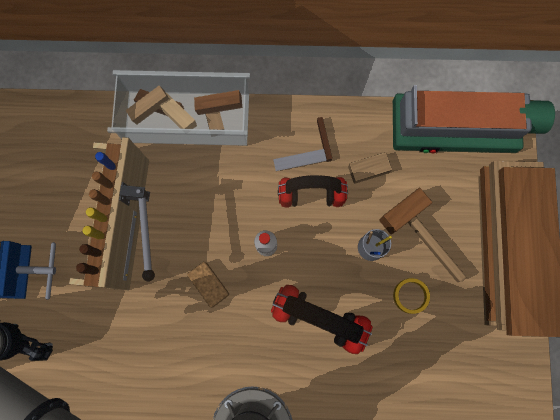

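The scene view shows the folded arm with its ball at (429,166) and its hinge at (460,230). There are two red ear defenders: one near (261,262) and one near (264,155). In the top view they are at (314,188) and (321,318), with the hinge at (138,193) and the ball at (148,275).

```bash
python3 - <<'E'
from h import *
np.set_printoptions(precision=1,suppress=True)
S=cv2.imread("pics/scene.png");T=cv2.imread("pics/top.png")
print("ball",tri("scene",(429,166),"top",(148,275)))
print("ball@185",plane("scene",429,166,185),plane("top",148,275,185))
print("pivot@211",plane("top",138,193,205),plane("top",133,193,205))
print("arm pts@185",plane("top",143,215,185),plane("top",147,262,185), "scene",plane("scene",452,220,185),plane("scene",431,175,185))
for n,I in(("scene",S),("top",T)):
    h=cv2.cvtColor(I,cv2.COLOR_BGR2HSV)
    m=(((h[...,0]<6)|(h[...,0]>174))&(h[...,1]>190)&(h[...,2]>70)).astype(np.uint8)
    _,_,st,c=cv2.connectedComponentsWithStats(m)
    for s,k in zip(st[1:],c[1:]):
        if s[4]>40: print(n,s,k,plane(n,*k,60)[:2])
# black crowns
for n,(t,s) in {"small":((316,183),(261,243)),"big":((327,318),(264,125))}.items(): print(n,tri("top",t,"scene",s))
print([ (k,plane("top",u,v,z)) for k,u,v,z in(("board1",123,140,200),("board2",103,288,200),("glue",265,239,160),("block",208,285,36),("tin",376,245,95))])
crop=np.hstack([cv2.resize(T[150:220,260:370],(440,280)),cv2.resize(T[170:290,85:185],(233,280))])
crop=np.vstack([crop,cv2.resize(S[225:300,210:310],(673,300))]);cv2.imwrite("pics/crop.png",crop)
E
```

```text
ball (array([387.2, 258.5, 183.6]), np.float64(0.5328825056457556))
ball@185 [388.5 258.3 185. ] [387.1 257.8 185. ]
pivot@211 [587.  292.4 205. ] [586.7 304.8 205. ]
arm pts@185 [535.6 281.5 185. ] [418.7 262.7 185. ] scene [557.  291.7 185. ] [419.1 259.7 185. ]
scene [218 132  26  44 474] [227.6 154.5] [ 265.2 -277.1]
scene [296 155  10  16  50] [300.7 161.6] [277.2 -64.5]
scene [282 161  24  38 603] [291.6 180.7] [352.4 -86.2]
scene [311 194  10  11  63] [315.9 199.6] [415.6 -17. ]
scene [221 256  17  33 320] [229.5 274.8] [ 665.5 -215.9]
top [333 191  14  15 141] [338.9 198.2] [ 619.4 -219. ]
top [279 193  13  12  87] [284.7 197.6] [617.1 -69.9]
top [259 233  11  10  80] [264.  237.7] [504.1 -16.8]
top [279 286  19  12 134] [289.6 290.9] [363. -90.]
top [275 295  12  12  82] [280.2 300.4] [337.3 -65.9]
top [271 306  19  16 173] [279.3 314.3] [301.  -64.6]
top [354 317  18  15 159] [363.7 322.8] [ 285.6 -287.2]
top [360 332   9  11  69] [364.3 337.1] [ 249.  -288.9]
top [343 340  22  14 187] [353.3 347. ] [ 222.8 -260.2]
small (array([ 635.8, -145.4,  158.2]), np.float64(9.110138312168615))
big (array([ 297.1, -171.8,  209.2]), np.float64(13.252030938200475))
[('board1', array([724.6, 342.8, 200. ])), ('board2', array([351.9, 360. , 200. ])), ('glue', array([487.2, -24.1, 160. ])), ('block', array([373.3, 132.3,  36. ])), ('tin', array([ 488.2, -314.2,   95. ]))]
```

View pics/crop.png

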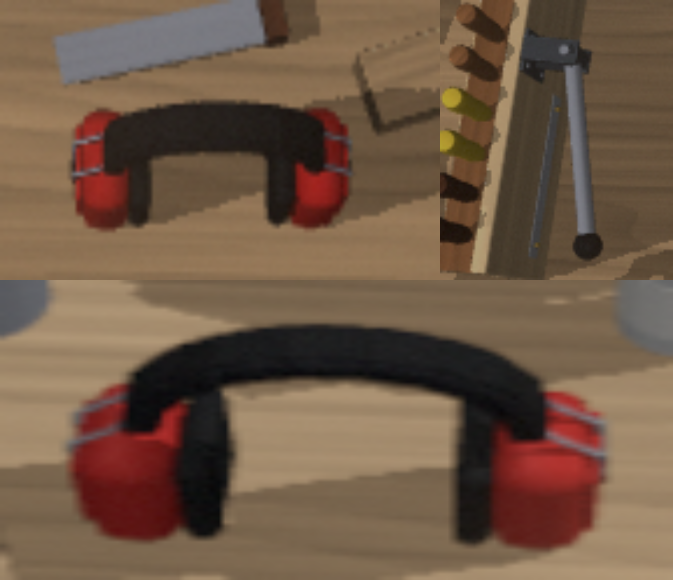

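I'm taking the far pair, at top (314,188), as the smaller ear defenders. The crown triangulates to about 158–172 mm high, against 209 mm for the near pair at top (321,318), which is the look-alike. The ball triangulates to (387,258,184), which matches the expected 185 mm. The hinge is at about (590,290). I'll swing the arm first.

Emit:
arm_command --steps '[0,0,0,0,0,0.9,0,0,0,0,0,0,0.9,0,0,0,0,0.8,-0.7,0,0,0,0,0,0.8,-0.7,0,0,0,0,0,0.8,-0.7,0,0]'

```text
time: 0.72
tool_pos: [357.0, 390.4, 281.6]
orientation: [-3.141, -0.0, 2.698]
ft_force: [-0.6, 1.6, 0.1]
opening: 0.1
grip_force: 0.0
```

Emit:
arm_command --steps '[0,0,0,0.8,-0.8,0,0,0,0,0,0.8,-0.8,0,0,0,0,0,0,0,0,0]'

```text
time: 1.1
tool_pos: [440.5, 305.3, 281.5]
orientation: [-3.139, 0.003, 2.686]
ft_force: [-0.9, 0.1, 0.4]
opening: -0.1
grip_force: 0.0
```

Emit:
arm_command --steps '[0,0,0,0,0.1,-0.8,0,0,0,0,0,0,-0.8,0,0,0,0,0,0,-0.5,0,0,0,0,0,0,0,0]'

```text
time: 1.6
tool_pos: [433.6, 316.2, 174.4]
orientation: [-3.136, -0.003, 2.699]
ft_force: [0.2, 0.3, 1.2]
opening: -0.0
grip_force: 0.0
```

```bash
python3 - <<'E'
from h import *
save("top","t2");T=cv2.imread("pics/t2.png")
cv2.imwrite("pics/t2c.png",cv2.resize(T[120:320,60:260],(600,600)))
E
```

```text
(no output)
```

View pics/t2c.png

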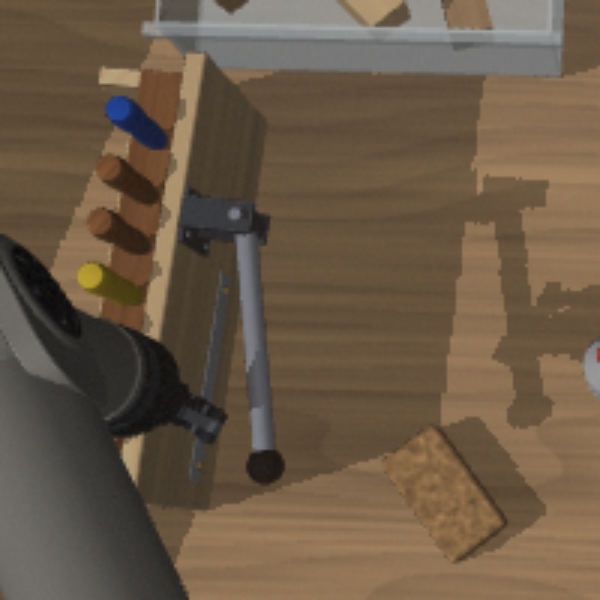

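Crop t2: the closed fingers, at crop (205,415), are in the gap between the board and the bar, clear of both. Now I'll push along the arc.

Emit:
arm_command --steps '[0,0,0,0.1,-0.54,0,0,0,0,0,0.1,-0.52,0,0,0,0,0,0.1,-0.52,0,0,0,0,0,0.26,-0.46,0,0,0,0,0,0.26,-0.46,0,0]'

```text
time: 2.28
tool_pos: [478.6, 192.0, 179.2]
orientation: [3.138, 0.002, 2.699]
ft_force: [0.1, 0.3, 0.4]
opening: -0.2
grip_force: 0.0
```

Emit:
arm_command --steps '[0,0,0,0.4,-0.34,0,0,0,0,0,0.4,-0.34,0,0,0,0,0,0.3,-0.15,0,0,0,0,0,0.3,-0.12,0,0,0,0,0,0,0,0,0]'

```text
time: 2.9
tool_pos: [548.1, 144.1, 177.1]
orientation: [3.142, 0.001, 2.697]
ft_force: [0.2, -0.2, -0.7]
opening: 0.4
grip_force: 0.0
```

```bash
python3 - <<'E'
from h import *
save("top","t3");T=cv2.imread("pics/t3.png")
cv2.imwrite("pics/t3c.png",cv2.resize(T[120:320,60:260],(600,600)))
E
```

```text
(no output)
```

View pics/t3c.png

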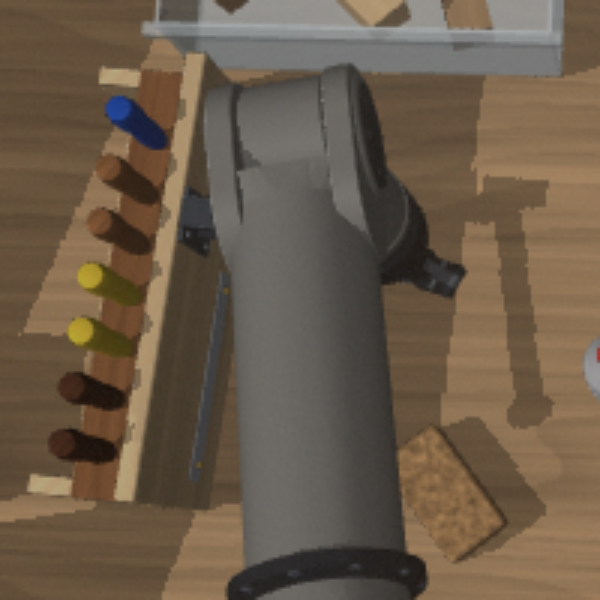

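Crop t3: the robot's link hides the bar and the ball isn't visible. The hanger's shadow at (520,300) hasn't changed, so the arm may not have swung. I'll check with the scene camera.

```bash
python3 - <<'E'
from h import *
save("scene","s3");print(proj("scene",[581,85,185]),ctrl.get_state()['tool_pos'])
T=cv2.imread("pics/s3.png")
cv2.imwrite("pics/s3c.png",cv2.resize(T[100:340,280:560],(700,600)))
E
```

```text
[361.88654055 222.7605466 ] [546.67063465 145.21676775 176.91531939]
```

View pics/s3c.png

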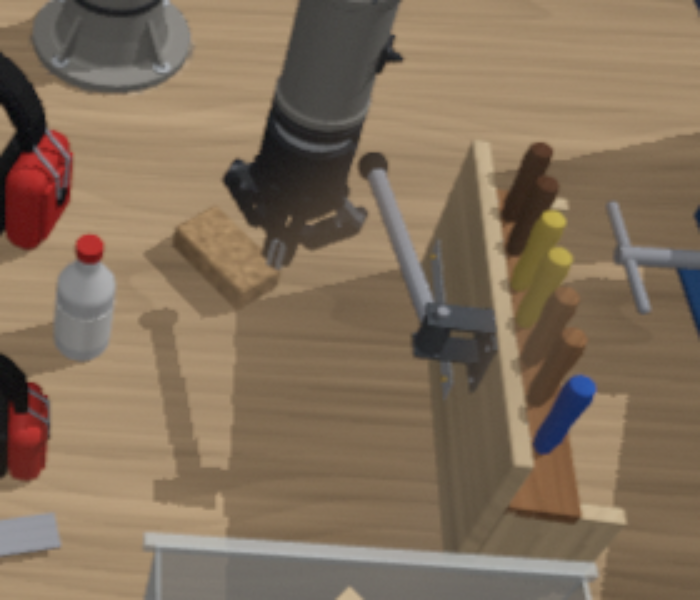

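```bash
python3 - <<'E'
from h import *
np.set_printoptions(precision=1,suppress=True)
s=ctrl.get_state();print(s['tool_pos'],s['opening'],s['qpos'])
print("t2 tip",proj("top",[433.6,316.2,174.4]),"seen",(128.3,258))
print("t3 tip",proj("top",s['tool_pos']),"seen",(60+450/3,120+283/3),proj("scene",s['tool_pos']),"seen",(280+275/2.5,100+258/2.5))
print("tri now",tri("top",(60+450/3,120+283/3),"scene",(390,203)))
m=ctrl.camera_model("wrist");E=np.array(m["extrinsics"]);print("wrist cam",-E[:3,:3].T@E[:3,3],E[2,:3])
save("wrist","w3")
E
```

```text
[546.7 145.2 176.9] 0.13545304997781232 [-0.5  0.4  0.3  1.5 -0.1  1.3  0.9]
t2 tip [127.1 255.8] seen (128.3, 258)
t3 tip [198.2 212.7] seen (210.0, 214.33333333333331) [386.9 214.7] seen (390.0, 203.2)
tri now (array([539.3, 128.6, 209.6]), np.float64(36.28749261271104))
wrist cam [477.9 177.5 358.4] [ 0.3 -0.1 -1. ]
```

View pics/w3.png

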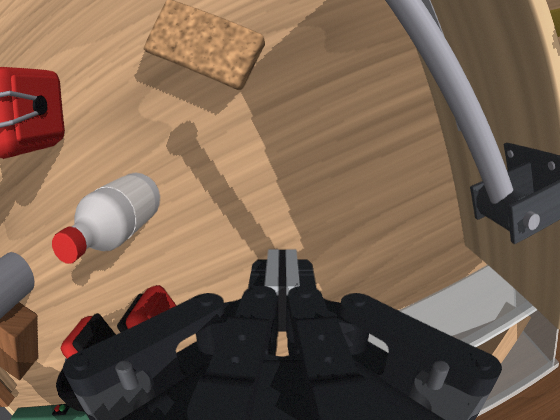

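W3 shows the shut fingers at (282,255), past the unmoved bar. It looks as if the tip passed clear of it, so I'll check the true tip height numerically.

```bash
python3 - <<'E'
from h import *
np.set_printoptions(precision=1,suppress=True)
s=ctrl.get_state();t=s['tool_pos'];m=ctrl.camera_model("wrist");E=np.array(m["extrinsics"])
for dz in(0,10,20,30,60):
    q=E[:3,:3]@(t+[0,0,dz])+E[:3,3];th=np.arctan2(np.hypot(*q[:2]),q[2]);r=th/np.hypot(*q[:2])
    print(dz,m["fx"]*q[0]*r+m["cx"],m["fy"]*q[1]*r+m["cy"],proj("scene",t+[0,0,dz]))
W=cv2.cvtColor(cv2.imread("pics/w3.png"),cv2.COLOR_BGR2GRAY);print(W[235:300:3,282],W[235:300:3,274])
# ball in wrist view out of frame; hinge screw at (533,222)
for z in(185,211): print("hinge",z,plane("wrist",533,222,z))
print("arm emerging",plane("wrist",502,195,185),plane("wrist",405,5,185))
E
```

```text
0 281.92526217007304 237.9097673092208 [387.  214.7]
10 281.9429725511847 244.59902062284868 [387.7 212. ]
20 281.96249971067 251.9734863514106 [388.5 209.3]
30 281.98411477483535 260.1352407906612 [389.2 206.5]
60 282.0650185212418 290.67277461931917 [391.6 198.1]
[164 167 157 144 151  24  22  23  22  21  24  27  23  24  27  21  24  40
  29  35  35  35] [173 165 165 159 122 118 118 119 117 119 119 119 119 119 118 118 119 168
 167  27  29  29]
hinge 185 [614.  313.1 185. ]
hinge 211 [593.6 292.7 211. ]
arm emerging [580.8 288.6 185. ] [449.8 266.3 185. ]
```

The wrist and scene views both put the tips 15–30 mm above the reported TCP, so they passed over the bar's top at 194 mm. I'll go back and push about 25 mm lower.

Emit:
arm_command --steps '[0,0,0,0,0,0.9,0,0,0,0,0,0,0.9,0,0,0,0,-0.7,0.8,0,0,0,0,0,-0.7,0.8,0,0,0,0,0,-0.7,0.8,0,0]'

```text
time: 3.68
tool_pos: [440.1, 266.0, 267.3]
orientation: [3.141, -0.0, 2.699]
ft_force: [0.8, 0.3, 0.4]
opening: 0.2
grip_force: 0.0
```

Emit:
arm_command --steps '[0,0,0,0,0.9,0,0,0,0,0,0,0,-0.8,0,0,0,0,0,0,-0.8,0,0,0,0,0,0,-0.7,0,0,0,0,0,0,0,0]'

```text
time: 4.3
tool_pos: [438.9, 308.2, 149.3]
orientation: [-3.135, -0.004, 2.699]
ft_force: [0.2, -0.3, 0.5]
opening: 0.1
grip_force: 0.0
```

Push in small steps first, to feel the contact.

Emit:
arm_command --steps '[0,0,0,0,-0.4,0,0,0,0,0,0.1,-0.4,0,0,0,0,0,0.1,-0.4,0,0]'

```text
time: 4.68
tool_pos: [453.9, 248.1, 154.8]
orientation: [3.138, 0.003, 2.697]
ft_force: [0.7, -0.3, -1.1]
opening: 0.1
grip_force: 0.0
```

```bash
python3 - <<'E'
from h import *
np.set_printoptions(precision=1,suppress=True)
save("scene","s4");save("top","t4");S=cv2.imread("pics/s4.png");T=cv2.imread("pics/t4.png")
cv2.imwrite("pics/st4.png",np.hstack([cv2.resize(S[130:255,370:495],(400,400),interpolation=2),cv2.resize(T[180:300,90:210],(400,400),interpolation=2)]))
s=ctrl.get_state();print(s['tool_pos'],s['ft_force'],proj("scene",s['tool_pos']),proj("top",s['tool_pos']))
E
```

```text
[454.8 245.3 154.6] [-0.1 -0.3  0.5] [423.8 193.6] [158.1 249. ]
```

View pics/st4.png

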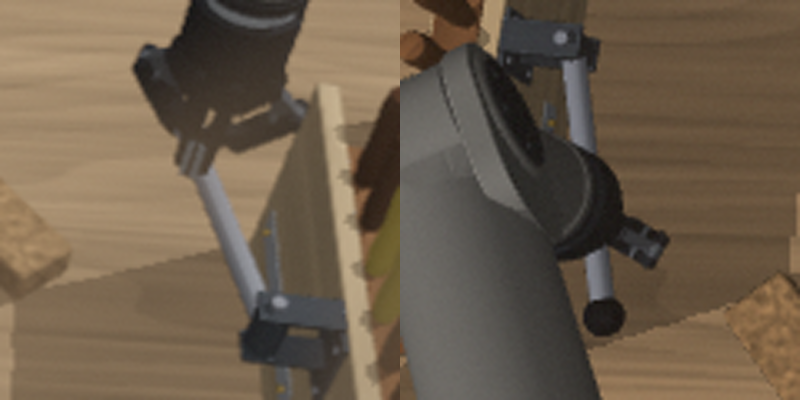

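St4: the tips, at left crop (190,172), are still above the bar, and the bar hasn't moved. I'll triangulate the real tip from the wrist and scene views.

```bash
python3 - <<'E'
from h import *
np.set_printoptions(precision=1,suppress=True)
s=ctrl.get_state();print(s['tool_pos'])
I=ctrl.grab_frame("wrist");g=I.mean(2);print(g[225:270:2,282],g[225:270:2,274],g[225:270:2,290])
cv2.imwrite("pics/w4.png",I[...,::-1])
for p in((429.4,183.8),(427,184),(429.4,182)): print(tri("wrist",(282,248),"scene",p))
for z in(185,211): print(plane("wrist",282,248,z))
m=ctrl.camera_model("wrist");E=np.array(m["extrinsics"]);print(-E[:3,:3].T@E[:3,3])
c,d=ray("wrist",533,222);print(d)
E
```

```text
[454.8 245.3 154.6]
[140.3 129.3 119.  110.3 105.7 117.3 120.7 120.3 115.7 125.3 131.3 128.
  76.3  24.7  30.7  28.3  30.7  29.3  32.3  28.7  29.   28.   28.3] [114.  128.  130.  127.3 124.7 118.  119.3 123.3 121.3 118.3 118.3 127.7
 123.7 130.7 131.3 129.3 132.  130.  131.  131.  132.  129.3 131.7] [182.3 174.  166.3 158.  149.  142.  128.3 118.7 113.  104.  118.3 121.3
 117.3 130.  131.7 129.7 130.3 130.7 131.  129.7 130.7 129.7 132. ]
(array([447.8, 251.6, 184.4]), np.float64(2.2343236611612665))
(array([447.9, 248.8, 182.1]), np.float64(2.856047328304681))
(array([445.9, 251.7, 188.4]), np.float64(0.6548690310346087))
[447.2 250.7 185. ]
[436.3 255.8 211. ]
[384.5 280.  335.5]
[ 0.5  0.5 -0.7]
```

The real tip is at z of about 187 when the state says 155, so the tips sit roughly 32–38 mm short of the reported TCP. I'll use 35 from here on, go back over the bar and drop to a reported 130.

Emit:
arm_command --steps '[0,0,0,0,0,0.8,0,0,0,0,-0.3,0.8,0,0,0,0,0,-0.2,0.4,0,0,0,0,0,0,0,-0.8,0,0,0,0,0,0,-0.5,0]'

```text
time: 5.45
tool_pos: [426.2, 310.7, 126.6]
orientation: [3.141, -0.0, 2.701]
ft_force: [-0.1, -0.6, 1.0]
opening: -0.2
grip_force: 0.0
```

Emit:
arm_command --steps '[0,0,0,0,-0.3,0,0,0,0,0,0.1,-0.3,0,0,0,0,0,0.1,-0.3,0,0]'

```text
time: 5.82
tool_pos: [437.6, 264.3, 128.6]
orientation: [3.139, -0.0, 2.698]
ft_force: [-2.5, 1.8, 0.7]
opening: -0.2
grip_force: 1.2
```

```bash
cat >> h.py <<'E'
def ball(n):
    I=ctrl.grab_frame(n)
    print(ctrl.get_state()['tool_pos'],ctrl.get_state()['ft_force'])
    return I
E
python3 - <<'E'
from h import *
I=ball("scene");print(I[158:174:3,429].mean(1), I[158:174:3,420].mean(1))
cv2.imwrite("pics/s5.png",I[...,::-1]);A=cv2.imread("pics/scene.png")
g=I.mean(2);k=(g<55).astype(np.uint8)[130:300,330:445];_,_,st,c=cv2.connectedComponentsWithStats(k)
print([(s,q+[330,130]) for s,q in zip(st[1:],c[1:]) if 40<s[4]])
E
```

```text
[439.02713849 260.79978476 128.50334834] [-0.81603107 -1.44426217 -0.00501954]
[48.66666667 58.33333333 56.33333333 60.33333333 60.         84.33333333] [ 43.66666667  46.33333333  51.          55.         144.
 130.        ]
[(array([ 94,   0,  21,  34, 441], dtype=int32), array([436.04988662, 147.53287982])), (array([ 82,  22,  17,  20, 156], dtype=int32), array([419.37179487, 161.80128205]))]
```

There's contact now (2–3 N) and the ball has moved, so I'll carry on along the arc.

Emit:
arm_command --steps '[0,0,0,0.16,-0.48,0,0,0,0,0,0.26,-0.46,0,0,0,0,0,0.28,-0.46,0,0,0,0,0,0.4,-0.34,0,0,0,0,0,0.42,-0.34,0,0]'

```text
time: 6.5
tool_pos: [514.0, 160.6, 128.1]
orientation: [3.139, 0.0, 2.698]
ft_force: [-0.3, 2.6, 0.7]
opening: -0.3
grip_force: 1.4
```

Emit:
arm_command --steps '[0,0,0,0.3,-0.16,0,0,0,0,0,0.3,-0.12,0,0,0,0,0,0.2,0,0,0,0,0,0,0,0,0,0]'

```text
time: 7.0
tool_pos: [554.3, 145.6, 126.8]
orientation: [-3.141, 0.001, 2.697]
ft_force: [-0.1, 0.1, -0.2]
opening: -0.0
grip_force: 0.0
```

Emit:
arm_command --steps '[0,0,0,0.2,0,0,0,0,0,0,0,0,0,0]'

```text
time: 7.25
tool_pos: [560.1, 146.3, 126.1]
orientation: [-3.138, -0.006, 2.699]
ft_force: [-6.0, -0.6, 1.4]
opening: 0.1
grip_force: 3.1
```

Emit:
arm_command --steps '[0,0,0,0.2,0,0,0,0,0,0,0,0,0,0]'

```text
time: 7.5
tool_pos: [559.7, 147.1, 124.9]
orientation: [-3.128, -0.025, 2.701]
ft_force: [-24.7, -1.4, 11.2]
opening: 0.2
grip_force: 12.2
```

```bash
python3 - <<'E'
from h import *
save("scene","s6");save("top","t6");S=cv2.imread("pics/s6.png");T=cv2.imread("pics/t6.png")
cv2.imwrite("pics/st6.png",np.hstack([cv2.resize(S[150:290,340:480],(400,400),interpolation=2),cv2.resize(T[130:270,120:260],(400,400),interpolation=2)]))
s=ctrl.get_state();print(s['tool_pos'],s['ft_force'])
E
```

```text
[559.78643215 147.14867106 124.88771522] [-24.46950013  -1.27266883  11.45277167]
```

View pics/st6.png

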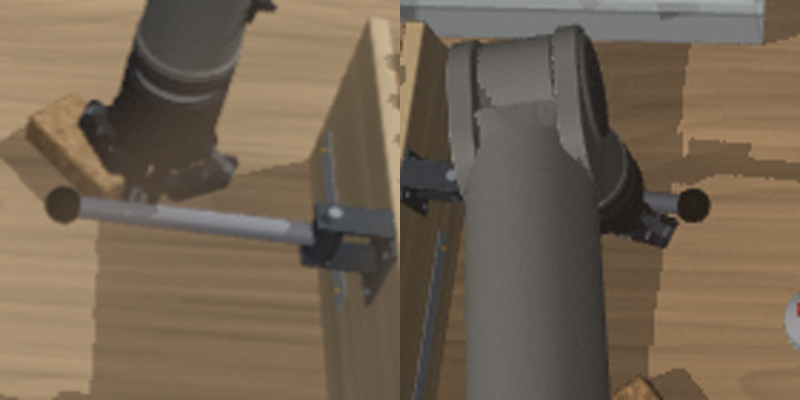

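St6: the bar is square to the board, with the ball at scene (362,222) and top (222,202). It pushes back with 25 N, so it's at the stop. I'll back off, rise, and touch the bar's top with the shut tips to calibrate their height.

Emit:
arm_command --steps '[0,0,0,-0.7,0,0,0,0,0,0,0,0,0.8,0,0,0,0,0,0,0.6,0,0,0,0,0.8,0,0,0,0,0,0,0,0,0,0]'

```text
time: 8.22
tool_pos: [580.8, 145.9, 196.8]
orientation: [3.141, 0.003, 2.697]
ft_force: [-0.7, 0.6, 0.4]
opening: 0.1
grip_force: 0.0
```

```bash
python3 - <<'E'
from h import *
np.set_printoptions(precision=1,suppress=True)
b,_=tri("scene",(362,221.7),"top",(222.2,201.8));print("ball",b,_)
A,B=plane("top",127.7,138.3,200),plane("top",105,283.3,200);d=(B-A)[:2];d/=np.linalg.norm(d);print("fold dir",d,"out dir",np.array([-d[1],d[0]]))
print("pivot",plane("top",60+236/3,120+213/3,211))
T=cv2.imread("pics/top.png");sub=T[165:215,270:358];h=cv2.cvtColor(sub,cv2.COLOR_BGR2HSV)
red=(((h[...,0]<8)|(h[...,0]>172))&(h[...,1]>150)&(h[...,2]>60)).astype(np.uint8)
blk=((sub.max(2)<50)).astype(np.uint8)
n,_,st,c=cv2.connectedComponentsWithStats(red)
print([(s,q+[270,165]) for s,q in zip(st[1:],c[1:]) if s[4]>40])
for u in range(286,345,4):
    v=np.where(blk[:,u-270])[0]; print(u,v.min()+165 if len(v) else None, v.max()+165 if len(v) else None,len(v))
S=cv2.imread("pics/scene.png");sub=S[225:300,210:310];h=cv2.cvtColor(sub,cv2.COLOR_BGR2HSV)
red=(((h[...,0]<8)|(h[...,0]>172))&(h[...,1]>150)&(h[...,2]>60)).astype(np.uint8)
n,_,st,c=cv2.connectedComponentsWithStats(red)
print([(s,q+[210,225]) for s,q in zip(st[1:],c[1:]) if s[4]>40])
for u in range(250,275,4):
    v=np.where(sub[:,u-210].max(1)<60)[0]; print("s",u,v.min()+225,v.max()+225,len(v))
E
```

```text
ball [575.3  85.8 181.6] 0.20160754130225622
fold dir [-1.   0.1] out dir [-0.1 -1. ]
pivot [590.8 289.3 211. ]
[(array([ 9, 13, 11,  7, 44], dtype=int32), array([283.5, 180.3])), (array([ 9, 20,  7,  8, 42], dtype=int32), array([282. , 188.4])), (array([  9,  27,  13,  15, 165], dtype=int32), array([285.3, 199.3])), (array([ 63,  26,  14,  16, 166], dtype=int32), array([339.2, 198.7]))]
286 183 192 10
290 179 192 14
294 178 205 28
298 177 188 12
302 177 187 11
306 176 187 12
310 176 187 12
314 176 187 12
318 176 187 12
322 176 187 12
326 176 189 14
330 177 205 29
334 178 189 12
338 179 192 14
342 None None 0
[(array([ 11,  30,  17,  35, 386], dtype=int32), array([229.2, 274.4])), (array([81, 32,  8, 10, 41], dtype=int32), array([294.4, 261.5])), (array([ 73,  37,  16,  30, 376], dtype=int32), array([289.8, 277.5]))]
s 250 237 249 13
s 254 237 248 12
s 258 236 249 14
s 262 237 249 13
s 266 237 250 14
s 270 238 250 13
s 274 239 252 14
```

Emit:
arm_command --steps '[0,0,0,0,0,-0.4,0,0,0,0,0,0,-0.1,0,0,0,0,0,0,-0.1,0,0,0,0,0,0,0,0]'

```text
time: 8.72
tool_pos: [578.0, 146.4, 167.1]
orientation: [3.142, -0.0, 2.698]
ft_force: [-0.4, -0.4, 0.1]
opening: 0.0
grip_force: 0.0
```

Emit:
arm_command --steps '[0,0,0,0,0,-0.1,0,0,0,0,0,0,0,0]'

```text
time: 8.98
tool_pos: [577.9, 146.2, 161.8]
orientation: [-3.141, -0.0, 2.698]
ft_force: [-0.6, 0.7, 0.8]
opening: 0.1
grip_force: 0.0
```

Emit:
arm_command --steps '[0,0,0,0,0,-0.1,0,0,0,0,0,0,0,0]'

```text
time: 9.22
tool_pos: [577.7, 146.1, 156.5]
orientation: [-3.141, -0.001, 2.698]
ft_force: [0.8, -0.1, 0.8]
opening: 0.1
grip_force: 0.0
```

```bash
python3 - <<'E'
from h import *
np.set_printoptions(precision=1,suppress=True)
print("top far edge",plane("top",312.5,175.5,172),"scene -x edge",plane("scene",261.5,236.5,172))
a,b=plane("top",285.3,199.3,50),plane("top",339.2,198.7,50);print(a,b,np.arctan2(*(b-a)[:2]))
a,b=plane("scene",229.2,274.4,50),plane("scene",289.8,277.5,50);print(a,b,np.arctan2(*(b-a)[:2]))
a,b=plane("top",298,176.5,165),plane("top",330,176.5,165);print(np.arctan2(*(b-a)[:2]))
E
```

```text
top far edge [ 651.9 -140.   172. ] scene -x edge [ 627.5 -140.2  172. ]
[614.6 -71.7  50. ] [ 620.3 -220.9   50. ] 3.1032238737505793
[ 658.5 -218.4   50. ] [656.1 -72.1  50. ] -0.016487798763938754
3.115211945059245
```

Emit:
arm_command --steps '[0,0,0,0,0,-0.1,0,0,0,0,0,0,0,0]'

```text
time: 9.48
tool_pos: [578.7, 146.4, 154.7]
orientation: [3.14, 0.002, 2.698]
ft_force: [-3.1, -1.3, 9.7]
opening: -0.1
grip_force: 4.7
```

Emit:
arm_command --steps '[0,0,0,0,0,-0.1,0,0,0,0,0,0,0,0]'

```text
time: 9.72
tool_pos: [578.9, 146.5, 154.3]
orientation: [3.137, 0.003, 2.698]
ft_force: [-10.4, -2.0, 26.3]
opening: 0.2
grip_force: 13.2
```

Emit:
arm_command --steps '[0,0,0,0,0,-0.1,0,0,0,0,0,0,0,0]'

```text
time: 9.98
tool_pos: [579.1, 146.6, 154.0]
orientation: [3.135, 0.005, 2.698]
ft_force: [-16.4, -4.0, 42.7]
opening: 0.1
grip_force: 21.7
```

Contact at a reported 155 with the bar's top at 194 gives a tip offset of 39 mm. The crown is at about (640,-140), with its x axis about +0.03 rad from world x. I'll rise and go there, turning by -1.1 rad and opening the fingers.

Emit:
arm_command --steps '[0,0,0,0,0,0.9,0,0,0,0,0,0,0.9,85,0,0,-1,0.1,-0.5,0,85,0,0,-1,0.1,-0.5,0,85,0,0,-1,0.1,-0.5,0,85]'

```text
time: 10.6
tool_pos: [593.3, 70.5, 232.0]
orientation: [3.141, 0.0, 2.395]
ft_force: [0.3, 0.2, -0.6]
opening: 72.3
grip_force: 0.0
```

Emit:
arm_command --steps '[0,0,-1,0.1,-0.5,0,85,0,0,-1,0.1,-0.5,0,85,0,0,-1,0.1,-0.5,0,85,0,0,-1,0.1,-0.5,0,85,0,0,-1,0.1,-0.5,0,85]'

```text
time: 11.22
tool_pos: [618.3, -54.5, 231.8]
orientation: [3.142, -0.0, 1.895]
ft_force: [-0.2, 0.4, -0.0]
opening: 84.7
grip_force: 0.0
```

Emit:
arm_command --steps '[0,0,-1,0.1,-0.5,0,85,0,0,-1,0.1,-0.5,0,85,0,0,-1,0.1,-0.5,0,85,0,0,0,0,0,0,85]'

```text
time: 11.72
tool_pos: [632.5, -131.9, 231.6]
orientation: [-3.141, 0.002, 1.594]
ft_force: [-0.5, -0.2, -0.4]
opening: 84.7
grip_force: 0.0
```

Emit:
arm_command --steps '[0,0,0,0.15,-0.16,-0.7,85,0,0,0,0,0,-0.7,85,0,0,0,0,0,-0.6,85,0,0,0,0,0,-0.2,85,0,0,0,0,0,0,85]'

```text
time: 12.35
tool_pos: [640.6, -135.4, 121.9]
orientation: [-3.141, -0.001, 1.6]
ft_force: [0.1, 0.5, 0.2]
opening: 84.9
grip_force: 0.0
```

```bash
python3 - <<'E'
from h import *
save("wrist","w7");save("top","t7");save("scene","s7");W,S,T=[cv2.imread(f"pics/{k}7.png") for k in "wst"]
cv2.imwrite("pics/v7.png",np.hstack([cv2.resize(W[100:420,60:500],(440,320)),cv2.resize(S[190:310,200:320],(320,320))]))
s=ctrl.get_state();print(s['tool_pos'],s['ft_force'],proj("scene",s['tool_pos']+[0,0,45]))
E
```

```text
[ 641.84645617 -136.89330626  123.88426026] [ 0.73526131 -0.58941691  0.55352965] [262.36714515 242.59580136]
```

View pics/v7.png

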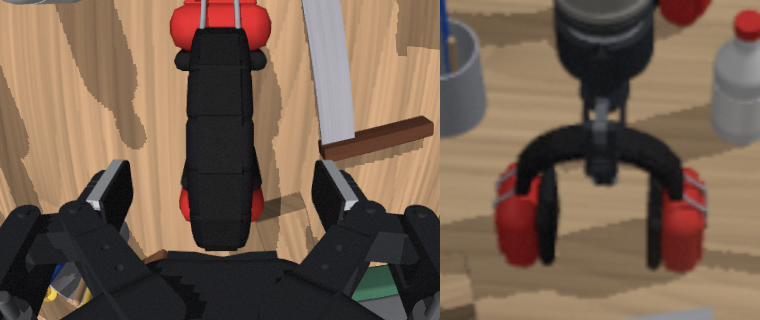

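V7: the open fingers straddle the band. It runs through wrist crop x≈220, between fingers at 130 and 313, and sits central between the cups in the scene view. A quick height check from the near fingertip pixel (scene 260,258), then I'll close.

```bash
python3 - <<'E'
from h import *
for z in(140,150,160,170,180): print(z,proj("scene",[688,-137,z]),proj("scene",[697,-137,z]))
print(ctrl.get_state()['tool_pos'])
E
```

```text
140 [260.61888947 267.01881826] [260.21663015 270.47365167]
150 [260.49975933 264.59879981] [260.09402109 268.06576081]
160 [260.37892905 262.14424448] [259.96965315 265.62332769]
170 [260.25636196 259.65440762] [259.8434882  263.14560368]
180 [260.13202036 257.12852303] [259.71548703 260.63181833]
[ 641.84645617 -136.89330626  123.88426026]
```

Emit:
arm_command --steps '[0,0,0,0,0,0,20,0,0,0,0,0,0,20,0,0,0,0,0,0,20,0,0,0,0,0,0,20,0,0,0,0,0,0,20]'

```text
time: 13.12
tool_pos: [640.7, -136.8, 122.6]
orientation: [3.141, -0.0, 1.598]
ft_force: [-0.9, -0.2, 4.2]
opening: 29.8
grip_force: 60.1
```

Emit:
arm_command --steps '[0,0,0,0,0,0.2,20,0,0,0,0,0,0.3,20,0,0,0,0,0,0.3,20,0,0,0,0,0,0,20]'

```text
time: 13.62
tool_pos: [642.1, -137.5, 164.4]
orientation: [3.137, 0.001, 1.598]
ft_force: [0.5, -0.5, -3.0]
opening: 30.0
grip_force: 59.7
```

```bash
python3 - <<'E'
from h import *
save("scene","s8");s=ctrl.get_state();print(s['tool_pos'],s['ft_force'],s['moment'],s['opening'])
I=cv2.imread("pics/s8.png");h=cv2.cvtColor(I,cv2.COLOR_BGR2HSV)
red=(((h[...,0]<8)|(h[...,0]>172))&(h[...,1]>150)&(h[...,2]>60)).astype(np.uint8)
n,_,st,c=cv2.connectedComponentsWithStats(red)
print([(s,q) for s,q in zip(st[1:],c[1:]) if s[4]>100])
E
```

```text
[ 641.3100971  -137.12890015  163.15187282] [-1.01518964  0.19500733 -2.38844333] [-0.00969008  0.01388781 -0.0625642 ] 30.00356628559879
[(array([218, 133,  21,  44, 544], dtype=int32), array([227.26102941, 154.66544118])), (array([282, 161,  26,  39, 671], dtype=int32), array([291.86438152, 180.42771982])), (array([219, 246,  17,  36, 404], dtype=int32), array([227.52722772, 265.40346535])), (array([283, 253,  17,  31, 403], dtype=int32), array([289.87841191, 268.87841191]))]
```

It lifted level, with about 2.5 N of weight, and the crown is at reported z + 42. I'll go up until the cups clear the bar, then carry and turn by +1.47 rad above it.

Emit:
arm_command --steps '[0,0,0,0,0,0.5,20,0,0,0,0,0,0.8,20,0,0,0,0,0,0.8,20,0,0,0,0,0,0.8,20,0,0,0,0,0,0.6,20]'

```text
time: 14.3
tool_pos: [640.7, -136.8, 338.5]
orientation: [3.141, 0.0, 1.598]
ft_force: [0.9, 0.3, -1.8]
opening: 30.2
grip_force: 60.0
```

Emit:
arm_command --steps '[0,0,0.5,0,0.2,0.1,20,0,0,1,-0.1,0.4,0,20,0,0,1,-0.1,0.4,0,20,0,0,1,-0.1,0.5,0,20,0,0,1,-0.1,0.5,0,20]'

```text
time: 14.92
tool_pos: [619.6, -34.6, 339.6]
orientation: [-3.139, -0.003, 2.054]
ft_force: [-0.4, 0.4, -2.2]
opening: 30.4
grip_force: 60.0
```

Emit:
arm_command --steps '[0,0,1,-0.1,0.5,0,20,0,0,1,-0.1,0.5,0,20,0,0,1,-0.1,0.5,0,20,0,0,1,-0.1,0.5,0,20,0,0,1,-0.1,0.5,0,20]'

```text
time: 15.55
tool_pos: [594.2, 90.3, 339.7]
orientation: [-3.139, -0.003, 2.554]
ft_force: [1.0, -0.5, -3.2]
opening: 30.2
grip_force: 60.0
```

Emit:
arm_command --steps '[0,0,1,-0.1,0.5,0,20,0,0,1,-0.1,0.5,0,20,0,0,1,-0.1,0.5,0,20,0,0,1,0,0.3,0,20,0,0,0.9,0,0,0,20]'

```text
time: 16.18
tool_pos: [578.7, 181.8, 339.3]
orientation: [3.141, -0.005, 3.048]
ft_force: [0.3, -0.3, -2.8]
opening: 29.5
grip_force: 60.0
```

Emit:
arm_command --steps '[0,0,0,0,0,0,20,0,0,0,0,0,0,20]'

```text
time: 16.42
tool_pos: [580.1, 178.2, 340.9]
orientation: [-3.141, -0.002, 3.037]
ft_force: [-1.0, -0.6, -2.5]
opening: 30.3
grip_force: 60.0
```

```bash
python3 - <<'E'
from h import *
np.set_printoptions(precision=0,suppress=True)
save("scene","s9");save("top","t9")
for k in "st":
    I=cv2.imread(f"pics/{k}9.png");h=cv2.cvtColor(I,cv2.COLOR_BGR2HSV)
    red=(((h[...,0]<8)|(h[...,0]>172))&(h[...,1]>150)&(h[...,2]>60)).astype(np.uint8)
    n,_,st,c=cv2.connectedComponentsWithStats(red)
    print([(s,q) for s,q in zip(st[1:],c[1:]) if s[4]>60])
    n={"s":"scene","t":"top"}[k]
    for dx in(-83,83): print(proj(n,[582+dx,180,383-122]))
E
```

```text
[(array([218, 131,  27,  46, 593], dtype=int32), array([228., 153.])), (array([295, 154,  11,  18,  85], dtype=int32), array([301., 162.])), (array([282, 161,  26,  39, 671], dtype=int32), array([292., 180.])), (array([393, 165,  23,  24, 202], dtype=int32), array([404., 172.])), (array([311, 194,  10,  11,  98], dtype=int32), array([316., 199.])), (array([392, 217,  39,  35, 651], dtype=int32), array([411., 236.])), (array([409, 218,  11,  22, 163], dtype=int32), array([414., 228.]))]
[408. 176.]
[415. 236.]
[(array([180, 148,  22,  22, 233], dtype=int32), array([192., 158.])), (array([175, 211,  17,  20, 269], dtype=int32), array([183., 220.])), (array([165, 214,   9,  13,  83], dtype=int32), array([169., 220.])), (array([259, 233,  11,  11,  92], dtype=int32), array([264., 238.])), (array([279, 285,  20,  13, 180], dtype=int32), array([289., 291.])), (array([274, 295,  13,  12,  97], dtype=int32), array([280., 300.])), (array([271, 306,  19,  16, 190], dtype=int32), array([279., 314.])), (array([354, 316,  19,  16, 181], dtype=int32), array([364., 323.])), (array([360, 331,  10,  13,  76], dtype=int32), array([364., 337.])), (array([342, 340,  23,  14, 204], dtype=int32), array([354., 347.]))]
[176. 226.]
[181. 157.]
```

The cups straddle the bar and hang upright, matching the predicted pixels. Lowering now.

Emit:
arm_command --steps '[0,0,0,0,0,-0.5,20,0,0,0,0,0,-0.8,20,0,0,0,0,0,-0.8,20,0,0,0,0,0,-0.8,20,0,0,0,0,0,-0.4,20]'

```text
time: 17.15
tool_pos: [578.7, 177.6, 174.0]
orientation: [-3.14, -0.005, 3.037]
ft_force: [0.4, -0.0, -3.1]
opening: 30.2
grip_force: 60.0
```

Emit:
arm_command --steps '[0,0,0,0,0,-0.1,20,0,0,0,0,0,0,20]'

```text
time: 17.4
tool_pos: [581.1, 178.2, 172.6]
orientation: [3.141, 0.001, 3.037]
ft_force: [1.1, 0.0, -1.3]
opening: 30.1
grip_force: 60.0
```

Emit:
arm_command --steps '[0,0,0,0,0,-0.12,20,0,0,0,0,0,0,20]'

```text
time: 17.65
tool_pos: [580.7, 178.3, 166.3]
orientation: [3.141, 0.0, 3.038]
ft_force: [0.3, -0.6, -3.6]
opening: 30.1
grip_force: 60.0
```

Emit:
arm_command --steps '[0,0,0,0,0,-0.08,20,0,0,0,0,0,0,20]'

```text
time: 17.9
tool_pos: [580.4, 178.2, 161.7]
orientation: [-3.141, -0.001, 3.038]
ft_force: [-0.7, 0.2, -2.5]
opening: 30.1
grip_force: 60.0
```

Emit:
arm_command --steps '[0,0,0,0,0,-0.06,20,0,0,0,0,0,0,20]'

```text
time: 18.15
tool_pos: [580.4, 178.2, 158.7]
orientation: [-3.141, -0.001, 3.038]
ft_force: [-0.4, 0.1, -2.1]
opening: 30.2
grip_force: 60.0
```

Emit:
arm_command --steps '[0,0,0,0,0,-0.04,20,0,0,0,0,0,0,20]'

```text
time: 18.4
tool_pos: [580.8, 178.3, 158.3]
orientation: [3.141, 0.001, 3.038]
ft_force: [-2.2, -0.9, 3.7]
opening: 30.1
grip_force: 60.6
```

Emit:
arm_command --steps '[0,0,0,0,0,-0.04,20,0,0,0,0,0,0,20]'

```text
time: 18.65
tool_pos: [580.9, 178.3, 158.2]
orientation: [3.14, 0.002, 3.038]
ft_force: [-4.6, -1.0, 11.9]
opening: 30.1
grip_force: 61.4
```

The band is resting on the bar at a reported 158.3, as predicted. I'll ease the load, then open.

Emit:
arm_command --steps '[0,0,0,0,0,0.06,20,0,0,0,0,0,0,30,0,0,0,0,0,0,34,0,0,0,0,0,0,40,0,0,0,0,0,0,50]'

```text
time: 19.27
tool_pos: [580.7, 178.2, 157.8]
orientation: [-3.141, -0.0, 3.038]
ft_force: [0.3, -0.1, 0.1]
opening: 50.2
grip_force: 0.0
```

Emit:
arm_command --steps '[0,0,0,0,0,0,70,0,0,0,0,0,0,70,0,0,0,0,0,0,70]'

```text
time: 19.65
tool_pos: [580.6, 178.3, 158.0]
orientation: [3.142, 0.0, 3.038]
ft_force: [-0.3, -0.3, 0.1]
opening: 69.8
grip_force: 0.0
```

```bash
python3 - <<'E'
from h import *
np.set_printoptions(precision=0,suppress=True)
save("scene","s10");save("top","t10")
for k in "st":
    I=cv2.imread(f"pics/{k}10.png");h=cv2.cvtColor(I,cv2.COLOR_BGR2HSV)
    red=(((h[...,0]<8)|(h[...,0]>172))&(h[...,1]>150)&(h[...,2]>60)).astype(np.uint8)
    n,_,st,c=cv2.connectedComponentsWithStats(red)
    print([(s,q) for s,q in zip(st[1:],c[1:]) if s[4]>60])
    n={"s":"scene","t":"top"}[k]
    for dx in(-83,83): print(proj(n,[582+dx,180,201-122]))
E
```

```text
[(array([218, 131,  27,  46, 597], dtype=int32), array([228., 153.])), (array([295, 154,  11,  18,  85], dtype=int32), array([301., 162.])), (array([282, 161,  26,  39, 672], dtype=int32), array([292., 180.])), (array([311, 194,  10,  11,  98], dtype=int32), array([316., 199.])), (array([377, 265,  35,  30, 562], dtype=int32), array([393., 281.])), (array([393, 267,   9,  19, 123], dtype=int32), array([397., 276.]))]
[393. 225.]
[398. 281.]
[(array([195, 170,  17,  18, 165], dtype=int32), array([204., 178.])), (array([190, 224,  14,  17, 191], dtype=int32), array([196., 232.])), (array([259, 233,  11,  11,  91], dtype=int32), array([264., 238.])), (array([279, 285,  20,  13, 179], dtype=int32), array([289., 291.])), (array([274, 295,  13,  12,  97], dtype=int32), array([280., 300.])), (array([271, 306,  19,  16, 188], dtype=int32), array([279., 314.])), (array([354, 315,  19,  17, 182], dtype=int32), array([364., 323.])), (array([360, 331,  10,  13,  76], dtype=int32), array([364., 337.])), (array([342, 340,  23,  14, 203], dtype=int32), array([353., 347.]))]
[190. 237.]
[194. 177.]
```

Released, and it's hanging where predicted. I'll rise straight up, well clear.

Emit:
arm_command --steps '[0,0,0,0,0,0.2,75,0,0,0,0,0,0.5,75,0,0,0,0,0,0.8,75,0,0,0,0,0,0.8,75,0,0,0,0,0,0,75]'

```text
time: 20.38
tool_pos: [583.2, 178.7, 278.3]
orientation: [3.138, 0.009, 3.038]
ft_force: [-0.3, -0.1, -0.5]
opening: 74.8
grip_force: 0.0
```

Emit:
arm_command --steps '[0,0,0,-0.8,0,0.2,75,0,0,0,-0.8,0,0,75,0,0,0,-0.8,-0.2,0,75,0,0,0,-0.8,-0.2,0,75,0,0,0,0,0,0,75]'

```text
time: 21.0
tool_pos: [417.9, 157.7, 283.0]
orientation: [3.141, -0.001, 3.039]
ft_force: [0.1, 0.7, -0.4]
opening: 74.9
grip_force: 0.0
```

```bash
python3 - <<'E'
from h import *
np.set_printoptions(precision=1,suppress=True)
P=[]
for k,n in(("s11","scene"),("t11","top"),("s12","scene")):
    save(n,k);I=cv2.imread(f"pics/{k}.png");h=cv2.cvtColor(I,cv2.COLOR_BGR2HSV)
    red=(((h[...,0]<8)|(h[...,0]>172))&(h[...,1]>150)&(h[...,2]>60)).astype(np.uint8)
    N,_,st,c=cv2.connectedComponentsWithStats(red);print(k,[(s,q) for s,q in zip(st[1:],c[1:]) if s[4]>60 and (q[1]>200 if n=="scene" else q[0]<250)])
S,T=cv2.imread("pics/s11.png"),cv2.imread("pics/t11.png")
# band top rows in the pictures near the crown, and ball position
print("crown proj",proj("scene",[582,180,208]),proj("top",[582,180,208]),"ball proj",proj("top",[575.5,86,185]))
k=(T[180:225,205:240].max(2)<50).astype(np.uint8);N,_,st,c=cv2.connectedComponentsWithStats(k);print("ball top",[(s[4],q+[205,180]) for s,q in zip(st[1:],c[1:]) if s[4]>15])
k=(S[180:300,340:460].max(2)<50).astype(np.uint8);N,_,st,c=cv2.connectedComponentsWithStats(k);print("dark scene",[(s,q+[340,180]) for s,q in zip(st[1:],c[1:]) if s[4]>15])
print(ctrl.get_state()['tool_pos'])
cv2.imwrite("pics/fin.png",np.hstack([cv2.resize(S[170:310,330:470],(400,400)),cv2.resize(T[130:270,130:270],(400,400))]))
E
```

```text
s11 [(array([377, 264,  35,  29, 516], dtype=int32), array([392.3, 278.8])), (array([393, 267,   9,  18, 119], dtype=int32), array([396.6, 274.9]))]
t11 [(array([195, 172,  17,  19, 167], dtype=int32), array([204. , 180.3])), (array([173, 224,  12,  18,  87], dtype=int32), array([176.9, 231.9])), (array([190, 225,  14,  19, 194], dtype=int32), array([195.5, 234.4])), (array([181, 228,   7,  12,  72], dtype=int32), array([184.2, 233.4]))]
s12 [(array([377, 264,  35,  29, 531], dtype=int32), array([392.5, 279.4])), (array([393, 267,   9,  18, 118], dtype=int32), array([396.7, 275.1]))]
crown proj [405.9 219.5] [182.8 195.9] ball proj [221.9 201.4]
ball top [(np.int32(35), array([206.2, 191.7])), (np.int32(96), array([222.2, 201.5]))]
dark scene [(array([106,  47,  14,  16, 118], dtype=int32), array([452.7, 235.7])), (array([ 42,  58,  29,  30, 401], dtype=int32), array([400.3, 255.5])), (array([ 50, 105,   7,   4,  19], dtype=int32), array([393.3, 286.4]))]
[421.3 158.3 283. ]
```

Emit:
arm_command --steps '[0,0,0,0,0,0,75,0,0,0,0,0,0,75,0,0,0,0,0,0,75,0,0,0,0,0,0,75,0,0,0,0,0,0,75]'

```text
time: 21.78
tool_pos: [420.7, 158.2, 283.0]
orientation: [-3.142, -0.0, 3.038]
ft_force: [0.0, 0.2, -0.8]
opening: 74.7
grip_force: 0.0
```

Emit:
arm_command --steps '[0,0,0,0,0,0,75,0,0,0,0,0,0,75,0,0,0,0,0,0,75,0,0,0,0,0,0,75,0,0,0,0,0,0,75]'

```text
time: 22.4
tool_pos: [420.6, 158.2, 283.0]
orientation: [3.142, 0.0, 3.038]
ft_force: [0.3, 0.3, 0.3]
opening: 75.0
grip_force: 0.0
```

```bash
python3 - <<'E'
from h import *
np.set_printoptions(precision=2,suppress=True)
for i in range(12):
    o=[]
    I=ctrl.grab_frame("top")[...,::-1];h=cv2.cvtColor(np.ascontiguousarray(I),cv2.COLOR_BGR2HSV)[150:260,165:240]
    red=(((h[...,0]<8)|(h[...,0]>172))&(h[...,1]>150)&(h[...,2]>60)).astype(np.uint8)
    N,_,st,c=cv2.connectedComponentsWithStats(red);print(*[q+[165,150] for s,q in zip(st[1:],c[1:]) if s[4]>60])
for y in(170,180,190): print(proj("top",[582,y,208]))
T=I;print([ (v,T[v,176:212:3].max(1)) for v in (188,192,196,200)])
E
```

```text
[204.02 179.9 ] [176.76 231.39] [195.48 234.05] [184.16 233.  ]
[203.85 179.81] [176.76 231.39] [195.48 234.07] [184.18 233.07]
[203.93 179.87] [176.67 231.28] [195.51 234.08] [184.16 233.  ]
[203.92 179.87] [176.86 231.51] [195.51 234.03] [184.18 233.07]
[203.9  179.82] [176.86 231.51] [195.51 234.03] [184.16 233.  ]
[203.88 179.87] [176.67 231.28] [195.48 234.05] [184.16 233.  ]
[203.94 179.85] [176.67 231.28] [195.48 234.05] [184.16 233.  ]
[203.92 179.91] [176.72 231.26] [195.48 234.05] [184.16 233.  ]
[204.02 179.87] [176.8  231.42] [195.47 234.02] [184.18 233.07]
[203.88 179.84] [176.86 231.51] [195.45 234.09] [184.16 233.  ]
[203.81 179.79] [176.86 231.51] [195.51 234.03] [184.16 233.  ]
[203.97 179.89] [176.8  231.42] [195.46 234.01] [184.16 233.  ]
[186.89 196.02]
[182.84 195.91]
[178.8  195.81]
[(188, array([104,  45,  36,  33,  33,  30,  30,  31,  35,  37,  33,  71],
      dtype=uint8)), (192, array([101,  33,  36,  33,  33,  29,  30,  29,  29,  35,  33,  58],
      dtype=uint8)), (196, array([124,  37,  34,  37,  31,  65,  73,  81,  73,  86,  62,  98],
      dtype=uint8)), (200, array([ 97,  36,  39,  35,  34,  82,  85, 126, 127, 131, 130, 130],
      dtype=uint8))]
```

```bash
python3 -c "
from bench import ctrl;print(ctrl.sign_off())"
```

```text
the job is handed in; nothing more can be done
None
```

I swung the steel arm out to its stop, hung the smaller red ear defenders near its middle and let go; the last pictures showed them at rest, and I handed the job in, though it returned no verdict.

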